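Wedge the rocking reader

ROBOT

A 6-joint arm with a two-finger parallel gripper is mounted at the origin on a cart in front of the work surface, level with it; the furniture and walls round the work are solid. World frame = base frame: x ahead of the robot, y to its left, z up, the work surface at z = 0. Lengths are in mm, angles in rad, forces in N, time in s.
With the tool pointing down it reaches from about 375 to 975 mm from the base axis. Payload 3.8 kg.
Tool frame: the origin (TCP) lies at the very end of the fingers, on their centre line; the grasp point (between the pads) lies 19 mm behind it; z points along the fingers, y is the line along which they close (so a half turn about z gives the same grasp; the last joint's range is limited). The gripper opens to 88 mm and grips with 3 to 60 N. Pads are 18 mm wide; open, the fingers measure 123 mm over their backs; the gripper's body (75 mm by 187 mm) begins 45 mm behind the grasp point.
Start: joints at [1.082, 0.264, 1.604, -0, 1.274, -0.037], TCP at [294.692, 607.268, 238.706] pointing down, gripper open.
Joint ranges: [-2.63, 2.63], [-0.94, 2.18], [0.31, 2.57], [-1.31, 4.45], [0, 2.66], [-2.55, 2.55]. Speed limits (rad/s): [2.57, 2.57, 3.14, 3.14, 3.14, 3.14].

INTERFACE

Orientations are given as [roll, pitch, yaw] about the fixed x, y, z axes, in that order (R = Rz(yaw) Ry(pitch) Rx(roll)).
In Python, from cell import state, viewer, order gives the robot as it stands.
- The arm moves only by the tool apply_moves, never from a script. Its arguments are lists of equal length, an entry for each row: "linear": the shift along the tool's x, y, z in mm, a list of three; "delta_rot": the turn, a rotation vector about the tool's x, y, z in rad, a list of three; "grip": the opening, from 0 (shut) to 1 (fully open). In form: {"linear": [[tx, ty, tz], ...], "delta_rot": [[wx, wy, wz], ...], "grip": [grip, ...]}. A call has 1 to 12 rows; each row shifts and turns the commanded pose from where the row before left it, along the tool's axes as they then stand; what a row does not reach is not made up. A row lasts 1/12 s, in which the tool goes at most 41.7 mm and 7.16 degrees, less where a joint would pass 70% of its speed; a pose out of reach is approached as far as the arm can. A call is refused whole if a number of a shift passes 41.7 or a number of a turn 0.125, either way. A call with a gripper value outside its range is refused whole. The fingers move at their own pace and stop on an object; the grip force is fixed at half the most. Time passes only in rows, so rows that do not move let the fingers close. It gives the time, the measured TCP pose, the force, the opening and the grip force at its end, in the units of the state.
- state(): the state, without advancing time (a new reading comes with each control period).
- viewer.read_camera(name): name is "side" or "top"; returns a dict with "image" (400x640x3 uint8, red, green, blue), "fov_y" (degrees; the focal length in pixels is half the picture's height over the tangent of half this angle, whatever the lens; pixels are square), "cx", "cy" (the principal point, pixels), "D" ([k1, k2, p1, p2, k3] as OpenCV has them; the pictures are not rectified), "rvec" (rotation vector, rad) and "tvec" (3), from world to camera coordinates, as OpenCV has them. Camera axes: x right, y down, z forward; pixel columns grow to the right and rows downward; lengths in mm; the calibration is good to about 2 mm. A picture is of the moment at which its call begins. There is no depth.
- order.hand_in(): hands the job in; it is judged then, once.
The state is a dict: "time_s": time; "joint_pos": joint angles; "joint_velocities": joint speeds; "effort": joint torques, N m; "ee_pos": TCP position; "eef_rot": TCP orientation; "force": force on the tool from outside, world axes, zero at the start; "wrist_torque": the same for the moment, N m; "grip_width": finger opening in mm; "gripper_force": force on a finger pad.
Only numpy, scipy, OpenCV 4.12 (cv2) and the standard library are available. Lean on these libraries where they do the work, as an engineer would, in place of code of your own. Each camera call takes 0.05 s, during which the arm holds its last target. There are 200 camera calls.

TASK

The reader in the middle of the worktop rocks because one rubber foot, under its near left corner, has worn short. Press down on that corner with a fingertip to feel it dip, let it come back, then push the dark grey plastic wedge along the worktop, thin edge first, under the worn foot until it is just snug with the reader still level, and press the same corner firmly again: it must no longer dip. Only push and press: grip and lift nothing, and leave the reader and the small things round it where they stand.

Things in the scene. Friction and masses are not known exactly. Their poses are not given: they have to be found in the camera images.
- reader: white bench instrument, black lid as its top (fixed shut), about 1.5 kg. Origin: centre of its underside, 12 mm above the worktop when level; x to its back, y to its left, z up. Case: x -98 to 91, y -83 to 83 mm, from 15 to 82 mm above the worktop. Domed rubber feet, radius 10 mm, at x -82 and 75, y -67 and 67; the near left one (x -82, y 67) is worn short, the other three carry it level
- worn_foot (a point): on the worn foot's axis, at the underside of the case, 15 mm above the worktop; 16 mm inside the case's near face and its left face. Straight below it the foot's end hangs 4 to 6.5 mm above the worktop (how much is not told) while the reader stands level
- press_spot (a point): point on the flat lid top straight above the worn foot, 82 mm above the worktop, 10 mm from the lid's near and left edges. Pressed here the reader tips 0.04 to 0.065 rad, until the worn foot meets the worktop; the spot goes 0.8 mm outward (away from the reader's middle) for each mm down: 2 to 6 N if the finger goes along, up to 20 N straight down. Released, it comes back. Test firmly: 6 to 15 N
- wedge: dark grey plastic levelling wedge, 90 mm long, 36 mm wide, 45 g, ribbed slope: 2 mm thick at the thin edge (x = 45 mm), rising evenly to 14 mm at the upright back face (x = -45 mm). Centre of mass 35 mm from the back. Origin: centre of its underside; x to the thin edge. Lies flat before the near left corner, thin edge towards the reader, and fits under the case
- wedge_edge (a point): middle of the wedge's thin edge, on the worktop. The wedge meets the foot when this point is 14 to 34 mm past the foot's axis. Until then it takes under 1 N to push; then the push rises steeply: 3 to 8 N makes it snug and friction holds it; 12 N and more shoves the reader or lifts it off another foot
- wedge_back (a point): middle of the wedge's upright back face (36 mm wide, 14 mm high), 7 mm above the worktop: where to push
- dish: closed petri dish, 59 mm across, 15 mm high, loose on the worktop to the right of the wedge; origin: centre of its underside. Leave it alone
- vial: small stoppered vial, 23 mm across, 40 mm high, standing loose at the reader's left side; origin: centre of its underside. Leave it alone
- marker: black marker pen, 135 mm long, 16 mm thick, lying loose to the left of the wedge; origin: its middle, on the worktop; y along it. Leave it alone
Mind the look-alikes: they are no part of the job. Several things have the shape of the wedge; the one meant has the colours described above.

How it is judged (in metres and radians):
On the way, in this order (a step that is already met when the one before it is completed fails the run):
1. the near left corner of the reader is pressed down by the fingers until the reader tips by more than 0.025 rad (angle between reader's own z axis and vertical above 0.025 rad and contact force between the fingers and reader above 0.5 N), for 0.1 s.
2. the wedge is under the worn foot and carries it (over 0.3 N), the reader level within 0.013 rad (contact force between wedge and reader above 0.3 N and x of worn_foot in the frame of wedge between 0 and 0.038 m and y of worn_foot in the frame of wedge between -0.014 and 0.014 m and angle between reader's own z axis and vertical below 0.013 rad), for 0.2 s.
3. the same corner is pressed down by the fingers with more than 4 N, within 40 mm of the press spot, and the reader stays level within 0.015 rad (contact force between the fingers and reader above 4 N and horizontal distance between the grasp point and press_spot below 0.04 m and contact force between the fingers and wedge below 0.1 N and angle between reader's own z axis and vertical below 0.015 rad), for 0.2 s.
At the end, for the whole second after the job is handed in: The wedge lies under the worn foot (foot axis within 14 mm of the wedge's centre line) and still carries it with more than 0.15 N, the reader is level within 0.013 rad, at rest, and within 15 mm of where it stood (contact force between wedge and reader above 0.15 N and x of worn_foot in the frame of wedge between 0 and 0.038 m and y of worn_foot in the frame of wedge between -0.014 and 0.014 m and angle between reader's own z axis and vertical below 0.013 rad and distance of reader from where it was at the start of the episode below 0.015 m and linear speed of each of reader, wedge below 0.01 m/s); the robot touches nothing.
It fails at once if the wedge is lifted more than 10 mm off the worktop or tipped over (height (world z) of wedge above 0.01 m or angle between wedge's own z axis and vertical above 0.3 rad).
It fails at once if the reader is lifted (its underside's centre 12 mm above its place) or tipped more than 0.15 rad (height (world z) of reader above 0.024 m or angle between reader's own z axis and vertical above 0.15 rad).
It fails at once if the reader is shoved more than 20 mm (distance of reader from where it was at the start of the episode above 0.02 m).
It fails at once if the dish, the vial or the marker is moved more than 15 mm (distance of any of dish, vial, marker from where it was at the start of the episode above 0.015 m).
It also fails if it takes over 59 s, if anything falls off the work surface, if the arm or the gripper's body presses on something with over 40 N, if the wrist force passes 120 N, or if a joint passes its speed limit or range.

## Working session

There is one attempt and no reset: what is moved stays moved. The work goes in short steps, Python scripts to look and compute and a tool call to move; the robot and the scene stay as the last step left them, time stands still between calls to the robot, and variables do not carry over. Pictures are saved under pics/ and viewed, at most 10 in all, crops included, and the job is handed in when it is done.

Besides the shell and the picture viewer there is one more tool, called as name(argument=value, ...) on one line, values as JSON. apply_moves: Moves the arm, as the interface text tells. Its arguments: {"type":"object","properties":{"linear":{"type":"array","items":{"type":"array","items":{"type":"number"}}},"delta_rot":{"type":"array","items":{"type":"array","items":{"type":"number"}}},"grip":{"type":"array","items":{"type":"number"}}},"required":["linear","delta_rot","grip"]}

```bash
mkdir -p pics; cat > h.py <<'E'
import numpy as np,cv2
from cell import state,viewer,order
def cam(n):
    c=viewer.read_camera(n); im=c['image']; h,w=im.shape[:2]
    f=h/2/np.tan(np.radians(c['fov_y'])/2)
    c['K']=np.array([[f,0,c['cx']],[0,f,c['cy']],[0,0,1.]]); c['D']=np.array(c['D'],float)
    c['rvec']=np.array(c['rvec'],float);c['tvec']=np.array(c['tvec'],float).reshape(3)
    c['bgr']=im[:,:,::-1].copy(); return c
def ray(c,px,z):
    p=cv2.undistortPoints(np.array(px,float).reshape(-1,1,2),c['K'],c['D']).reshape(-1,2)
    R=cv2.Rodrigues(c['rvec'])[0]; o=-R.T@c['tvec']; d=np.c_[p,np.ones(len(p))]@R
    return o+d*((z-o[2])/d[:,2])[:,None]
def proj(c,P):
    return cv2.projectPoints(np.array(P,float).reshape(-1,1,3),c['rvec'],c['tvec'],c['K'],c['D'])[0].reshape(-1,2)
E
python3 - <<'E'
from h import *
for n in ('top','side'):
    c=cam(n); cv2.imwrite(f'pics/{n}0.png',c['bgr'])
    R=cv2.Rodrigues(c['rvec'])[0]; print(n,c['fov_y'],-R.T@c['tvec'],R[2])
print(state())
E
```

```text
top 57.43505425377655 [590.79772645 -71.75062303 972.99786987] [ 0.07688689  0.02095953 -0.99681949]
side 47.40370254871716 [708.42471205 795.21403376 553.60751105] [-0.02482476 -0.87183913 -0.48916282]
{'time_s': 0.1, 'joint_pos': array([ 1.08214283e+00,  2.64652213e-01,  1.60522496e+00, -4.11329693e-05,
        1.27366729e+00, -3.69233264e-02]), 'joint_velocities': array([-0.00138365, -0.00102618, -0.00157921, -0.00146746, -0.00028408,
       -0.00015918]), 'effort': array([-1.83630077e-04, -5.03621721e+01, -3.58069181e+01,  7.31164310e-02,
        2.33271299e-02, -8.12869166e-05]), 'ee_pos': array([294.38646599, 606.72580484, 237.5364754 ]), 'eef_rot': array([-3.13964073e+00, -3.27705750e-05,  2.68987453e+00]), 'force': array([-0.07785046,  0.47405352,  0.08760811]), 'wrist_torque': array([-0.02121869, -0.01308728,  0.01573778]), 'gripper_force': 0.0, 'grip_width': 88.15007728945895}
```

View pics/top0.png

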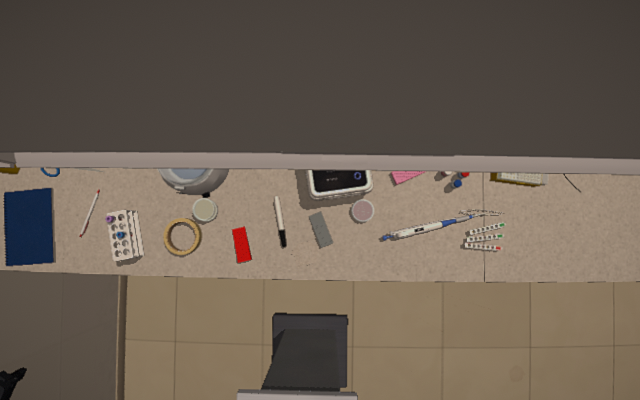

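View pics/side0.png

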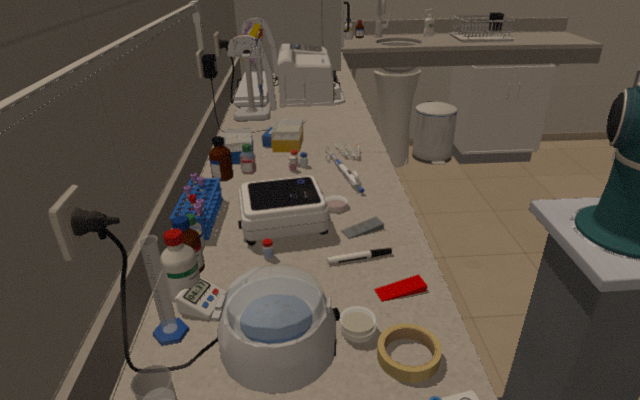

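Top view: the candidates for the wedge are the grey one at (320,230), the red one at (242,245), and possibly the pink object at (407,176). I choose the grey one, which lies before the reader's near-left corner. I'll check it in a close crop.

```bash
python3 - <<'E'
from h import *
t=cv2.imread('pics/top0.png');s=cv2.imread('pics/side0.png')
a=cv2.resize(t[160:255,265:385],None,fx=6,fy=6,interpolation=cv2.INTER_CUBIC)
b=cv2.resize(s[165:275,230:400],None,fx=4.7,fy=4.7,interpolation=cv2.INTER_CUBIC)
cv2.imwrite('pics/ca.png',a);cv2.imwrite('pics/cb.png',b)
c=cam('top')
print(ray(c,[[320,230],[340,155],[300,165],[300,278],[320,195]],0).round())
E
```

```text
[[ 582.  -55.    0.]
 [ 785. -106.    0.]
 [ 756.    2.    0.]
 [ 455.   -4.    0.]
 [ 676.  -53.    0.]]
```

View pics/ca.png

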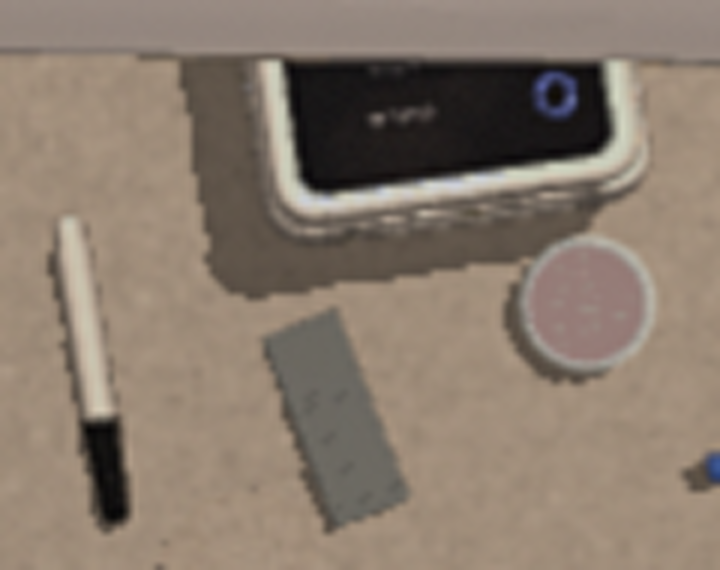

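View pics/cb.png

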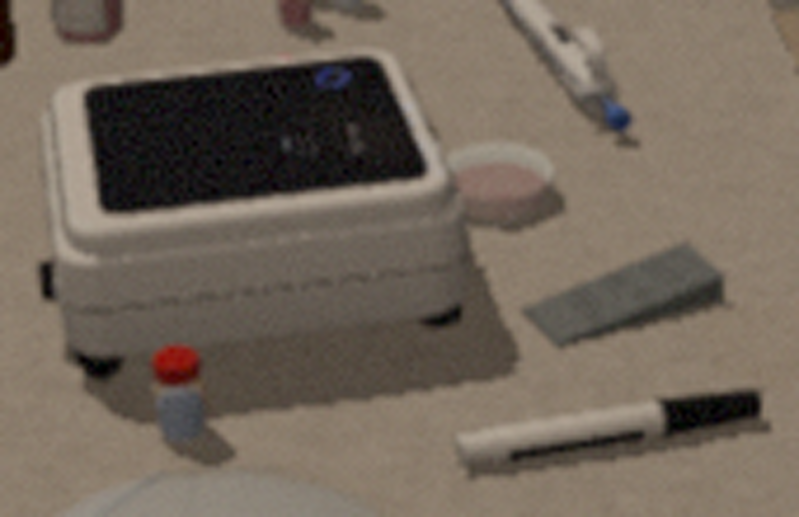

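The crop shows the grey wedge with its thin edge at crop pixels (263,338)-(337,310), towards the reader, and its back at (330,530)-(407,490). The side view shows the black lid whole, with its near-left corner at about image pixel (320,203). Next I'll measure.

```bash
python3 - <<'E'
from h import *
s=cam('side');t=cam('top')
def big(m,box):
    x0,y0,x1,y1=box; k=np.zeros_like(m);k[y0:y1,x0:x1]=m[y0:y1,x0:x1]
    return max(cv2.findContours(k,cv2.RETR_EXTERNAL,cv2.CHAIN_APPROX_NONE)[0],key=cv2.contourArea).reshape(-1,2)
def rect(P):
    r=cv2.minAreaRect(P[:,:2].astype(np.float32)); return np.array(r[0]).round(1),np.array(r[1]).round(1),round(r[2],2),cv2.boxPoints(r).round(1).tolist()
dark=(s['bgr'].max(2)<60).astype(np.uint8)*255
c=big(dark,(240,172,326,215)); print('lid side',rect(ray(s,c,82)))
P=ray(s,c,82)
# line fits: near edge and left edge in world
dark=(t['bgr'].max(2)<60).astype(np.uint8)*255
c=big(dark,(300,169,372,200)); print('lid top',rect(ray(t,c,82)))
w=(t['bgr'].min(2)>120).astype(np.uint8)*255
w=(t['bgr'].max(2)>185).astype(np.uint8)*255
hsv=cv2.cvtColor(t['bgr'],cv2.COLOR_BGR2HSV); print(t['bgr'][230,320],t['bgr'][230,300],t['bgr'][225,316])
m=((hsv[...,1]<35)&(hsv[...,2]>70)&(hsv[...,2]<140)).astype(np.uint8)*255
c=big(m,(303,207,338,252)); print('wedge top z7',cv2.contourArea(c),rect(ray(t,c,7)))
m=ray(t,[[308.9,216.4],[321.4,211.5]],2);b=ray(t,[[320,248.3],[332.9,242.6]],14);print(m.round(1),b.round(1),m.mean(0),b.mean(0))
hs=cv2.cvtColor(s['bgr'],cv2.COLOR_BGR2HSV)
X=lambda x,y:[230+x/4.7,165+y/4.7]
print('side thin',ray(s,[X(527,313),X(560,345)],2).round(1),'back',ray(s,[X(690,243),X(722,273)],14).round(1))
print('vial',ray(s,[X(180,438)],0),'marker',ray(t,[[265+68/6,160+215/6],[265+113/6,160+522/6]],8).round(),'dish',ray(t,[[265+587/6,160+303/6]],15).round())
print('feet side: near-left, back-left bottoms',ray(s,[X(443,322),X(98,374)],3).round(1))
E
```

```text
lid side (array([758.3, -96.2]), array([146.2, 123.9]), 8.73, [[676.7000122070312, -46.099998474121094], [695.5, -168.60000610351562], [840.0, -146.39999389648438], [821.0999755859375, -23.899999618530273]])
lid top (array([ 705.1, -102.1]), array([ 52. , 130.3]), 0.7, [[678.2999877929688, -37.20000076293945], [679.9000244140625, -167.5], [731.9000244140625, -166.89999389648438], [730.2999877929688, -36.599998474121094]])
[ 97 105 108] [122 139 158] [ 93  99 103]
wedge top z7 391.5 (array([584.3, -55.4]), array([87.5, 34.7]), 22.64, [[537.2000122070312, -56.20000076293945], [550.5999755859375, -88.30000305175781], [631.4000244140625, -54.599998474121094], [618.0, -22.5]])
[[618.1 -24.6   2. ]
 [631.7 -57.7   2. ]] [[535.  -55.6  14. ]
 [550.3 -89.1  14. ]] [624.89171029 -41.12631809   2.        ] [542.6333349  -72.33488439  14.        ]
side thin [[630.5 -49.4   2. ]
 [617.8 -21.3   2. ]] back [[547.9 -86.2  14. ]
 [537.2 -57.7  14. ]]
vial [[789.77767404  34.52934872   0.        ]] marker [[671.  63.   8.]
 [536.  40.   8.]] dish [[ 635. -166.   15.]]
feet side: near-left, back-left bottoms [[670.4 -43.4   3. ]
 [829.2 -13.3   3. ]]
```

```bash
python3 - <<'E'
from h import *
s=cam('side');t=cam('top')
for z in (0,100,200,300,400,500):
    print(z,'top edge x',ray(t,[[320,168]],z)[0,:2].round(),ray(t,[[320,152]],z)[0,0].round(),'side strip',ray(s,[[110,75]],z)[0,:2].round(),ray(s,[[60,220]],z)[0,:2].round())
th=np.radians(8.73);R=np.array([[np.cos(th),-np.sin(th)],[np.sin(th),np.cos(th)]]);o=np.array([761.8,-95.7])
W=lambda x,y,z:[*(o+R@[x,y]),z]
pts=[W(-98,y,z) for z in(15,70) for y in(83,-83)]+[W(91,83,z) for z in(15,70)]+[W(-82,67,82),W(-82,67,5),W(75,67,2)]
def ov(c,box,f,extra):
    x0,y0,x1,y1=box; im=cv2.resize(c['bgr'][y0:y1,x0:x1],None,fx=f,fy=f,interpolation=cv2.INTER_CUBIC)
    for p in proj(c,extra): cv2.circle(im,tuple(int(v) for v in (p-[x0,y0]+.5)*f),3,(0,255,0),-1)
    return im
a=ov(t,(270,160,390,255),4,pts);b=ov(s,(230,165,350,260),5,pts)
im=np.zeros((475+380,600,3),np.uint8); 
im=np.zeros((480,1090,3),np.uint8);im[:380,:480]=a;im[:475,490:1090]=b
cv2.imwrite('pics/ov.png',cv2.resize(im,None,fx=.73,fy=.73,interpolation=cv2.INTER_AREA))
E
```

```text
0 top edge x [749. -52.] 793.0 side strip [ 1732. -1688.] [1308. -158.]
100 top edge x [733. -54.] 772.0 side strip [ 1547. -1239.] [1200.   14.]
200 top edge x [716. -56.] 751.0 side strip [1362. -791.] [1091.  186.]
300 top edge x [700. -58.] 730.0 side strip [1177. -342.] [983. 359.]
400 top edge x [684. -60.] 710.0 side strip [992. 106.] [875. 531.]
500 top edge x [668. -62.] 689.0 side strip [807. 555.] [766. 703.]
```

View pics/ov.png

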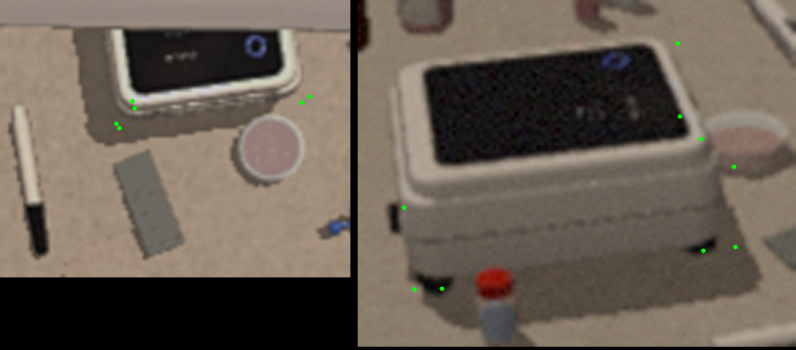

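```bash
python3 - <<'E'
from h import *
s=cam('side');t=cam('top')
th=np.radians(8.73);R=np.array([[np.cos(th),-np.sin(th)],[np.sin(th),np.cos(th)]]);o=np.array([761.8,-95.7])
Y=lambda x,y:[265+x/6-.5,160+y/6-.5]
X=lambda x,y:[230+x/4.7-.5,165+y/4.7-.5]
f=lambda c,p,z:((ray(c,p,z)[:,:2]-o)@R).round(1).tolist()
print('near edge top',[f(t,[Y(330,236),Y(500,216),Y(600,203)],z) for z in(15,30)])
print('left edge top',[f(t,[Y(250,90),Y(256,140)],z) for z in(15,50)])
print('side left-bottom edge',f(s,[X(130,355),X(250,343),X(400,322)],15))
print('side near lower silhouette',f(s,[X(472,262),X(472,290)],30))
print('side back edge',f(s,[X(62,330)],20),f(s,[X(45,120)],70))
print('side lid outer top: back-left/near-left/near-right/back-right',f(s,[X(72,235),X(440,190),X(400,55),X(55,90)],80))
print('feet tip',f(s,[X(445,322)],5),f(s,[X(98,374)],0))
E
```

```text
near edge top [[[-89.7, 57.6], [-91.3, -17.4], [-91.7, -61.7]], [[-90.9, 57.5], [-92.5, -16.4], [-92.9, -59.9]]]
left edge top [[[-20.8, 83.8], [-43.2, 84.1]], [[-26.1, 82.5], [-47.6, 82.9]]]
side left-bottom edge [[64.8, 75.1], [10.6, 77.9], [-58.9, 76.7]]
side near lower silhouette [[-97.4, 57.1], [-92.0, 80.8]]
side back edge [[93.8, 55.0]] [[90.7, -57.9]]
side lid outer top: back-left/near-left/near-right/back-right [[84.1, 73.8], [-79.7, 73.3], [-88.4, -65.8], [84.2, -69.4]]
feet tip [[-82.0, 66.5]] [[80.0, 64.6]]
```

The overlay and edge measurements put the foot and press spot at about (674,-42), with the reader yawed 8.7° and the wedge at about (584,-55), yawed 22.6°. Now I'll move above the corner.

apply_moves(linear=[[-26,-17.5,3],[-26,-17.5,3],[-26,-17.5,3],[-26,-17.5,3],[-26,-17.5,3],[-26,-17.5,3],[-26,-17.5,3],[-26,-17.5,3],[-26,-17.5,3],[-26,-17.5,3],[-26,-17.5,3],[-26,-17.5,3]], delta_rot=[[0,0,0],[0,0,0],[0,0,0],[0,0,0],[0,0,0],[0,0,0],[0,0,0],[0,0,0],[0,0,0],[0,0,0],[0,0,0],[0,0,0]], grip=[0,0,0,0,0,0,0,0,0,0,0,0])

```text
time_s: 1.45
ee_pos: [484.4, 280.8, 202.9]
eef_rot: [3.141, 0.0, 2.69]
force: [0.7, -0.3, -1.0]
grip_width: 10.2
gripper_force: 0.0
```

apply_moves(linear=[[-26,-17.5,3],[-26,-17.5,3],[-26,-17.5,3],[-26,-17.5,3],[-26,-17.5,3],[-26,-17.5,3],[-26,-17.5,3],[-26,-17.5,3],[-26,-17.5,3],[-26,-17.5,3],[-26,-17.5,3],[-26,-17.5,3]], delta_rot=[[0,0,0],[0,0,0],[0,0,0],[0,0,0],[0,0,0],[0,0,0],[0,0,0],[0,0,0],[0,0,0],[0,0,0],[0,0,0],[0,0,0]], grip=[0,0,0,0,0,0,0,0,0,0,0,0])

```text
time_s: 2.45
ee_pos: [673.4, -44.5, 166.7]
eef_rot: [3.141, 0.0, 2.69]
force: [0.4, -0.2, 0.2]
grip_width: 0.5
gripper_force: 0.0
```

apply_moves(linear=[[0,0,0],[0,0,0],[0,0,0],[0,0,0],[0,0,0],[0,0,0],[0,0,0],[0,0,0],[0,0,0],[0,0,0],[0,0,0],[0,0,0]], delta_rot=[[0,0,0.12],[0,0,0.12],[0,0,0.12],[0,0,0.12],[0,0,0.12],[0,0,0.12],[0,0,0.12],[0,0,0.12],[0,0,0.12],[0,0,0.12],[0,0,0.12],[0,0,0.12]], grip=[0,0,0,0,0,0,0,0,0,0,0,0])

```text
time_s: 3.45
ee_pos: [672.8, -43.0, 166.8]
eef_rot: [3.142, -0.0, 1.244]
force: [-0.3, 0.0, -1.3]
grip_width: 0.4
gripper_force: 0.0
```

apply_moves(linear=[[0,0,0],[0,0,0],[0,0,0],[0,0,0],[0,0,0],[0,0,0],[0,0,0],[0,0,0],[0,0,0],[0,0,0]], delta_rot=[[0,0,0.12],[0,0,0.12],[0,0,0.12],[0,0,0.12],[0,0,0.12],[0,0,0.12],[0,0,0.12],[0,0,0.02],[0,0,0],[0,0,0]], grip=[0,0,0,0,0,0,0,0,0,0])

```text
time_s: 4.28
ee_pos: [672.8, -43.0, 166.8]
eef_rot: [3.142, -0.0, 0.393]
force: [-0.2, -0.1, 0.2]
grip_width: 0.7
gripper_force: 0.0
```

apply_moves(linear=[[0,0,20],[0,0,20],[0,0,20],[0,0,14],[0,0,0],[0,0,0]], delta_rot=[[0,0,0],[0,0,0],[0,0,0],[0,0,0],[0,0,0],[0,0,0]], grip=[0,0,0,0,0,0])

```text
time_s: 4.78
ee_pos: [671.9, -42.9, 91.7]
eef_rot: [-3.141, 0.002, 0.391]
force: [0.1, -0.3, -0.3]
grip_width: 0.6
gripper_force: 0.0
```

```bash
python3 - <<'E'
from h import *
s=cam('side');b=cv2.resize(s['bgr'][120:270,230:400],None,fx=4,fy=4,interpolation=cv2.INTER_CUBIC)
print(state()['ee_pos'],proj(s,[state()['ee_pos']]))
cv2.imwrite('pics/p1.png',b)
E
```

```text
[673.02051269 -43.02959902  93.03922052] [[322.26861054 197.75852817]]
```

View pics/p1.png

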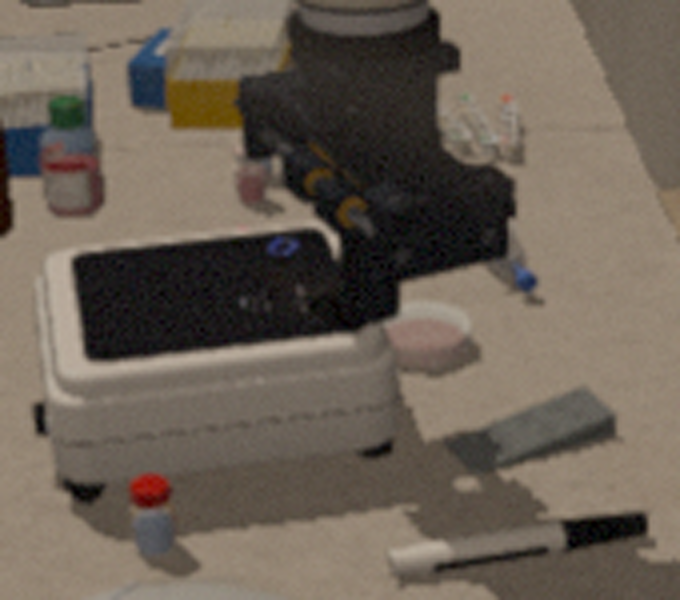

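The side view shows the fingertip over the lid's near-left corner, at crop (368,318). The wedge is at (530,425), with the vial and marker clear. Now the first press.

apply_moves(linear=[[0,0,4],[0,0,4],[0,0,1],[-0.4,-0.7,1],[-0.4,-0.7,1],[-0.4,-0.7,1],[0,0,0]], delta_rot=[[0,0,0],[0,0,0],[0,0,0],[0,0,0],[0,0,0],[0,0,0],[0,0,0]], grip=[0,0,0,0,0,0,0])

```text
time_s: 5.42
ee_pos: [670.9, -41.4, 80.9]
eef_rot: [3.141, -0.0, 0.39]
force: [0.1, -0.1, 0.9]
grip_width: 0.1
gripper_force: 0.5
```

apply_moves(linear=[[-0.4,-0.7,1],[-0.4,-0.7,1],[0,0,0]], delta_rot=[[0,0,0],[0,0,0],[0,0,0]], grip=[0,0,0])

```text
time_s: 5.67
ee_pos: [669.5, -40.3, 78.6]
eef_rot: [-3.141, -0.0, 0.39]
force: [-0.1, 0.6, 0.4]
grip_width: 0.4
gripper_force: 0.6
```

apply_moves(linear=[[-0.4,-0.7,1],[0,0,0],[0,0,0]], delta_rot=[[0,0,0],[0,0,0],[0,0,0]], grip=[0,0,0])

```text
time_s: 5.92
ee_pos: [669.2, -40.0, 78.2]
eef_rot: [3.141, -0.001, 0.39]
force: [-0.2, 0.7, 1.9]
grip_width: 0.3
gripper_force: 1.5
```

```bash
python3 - <<'E'
from h import *
F=[]
for i in range(5):
    s=cam('side'); q=state(); F.append(np.r_[q['ee_pos'],q['force'],q['wrist_torque']])
print(np.mean(F,0).round(2))
b=cv2.resize(s['bgr'][165:245,235:345],None,fx=6,fy=6,interpolation=cv2.INTER_CUBIC)
cv2.imwrite('pics/p2.png',b)
E
```

```text
[ 6.6917e+02 -4.0000e+01  7.8060e+01 -3.6000e-01  1.2700e+00  3.2900e+00
  8.0000e-02  1.5000e-01  2.0000e-02]
```

View pics/p2.png

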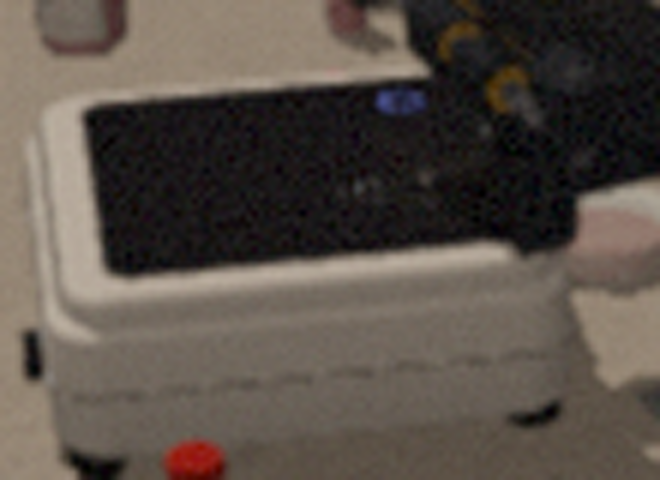

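The fingertip is on the corner, about 4 mm down at 3.3 N. I'll go a little further to make sure of the dip.

apply_moves(linear=[[-0.4,-0.7,1],[-0.4,-0.7,1],[0,0,0],[0,0,0]], delta_rot=[[0,0,0],[0,0,0],[0,0,0],[0,0,0]], grip=[0,0,0,0])

```text
time_s: 6.5
ee_pos: [668.9, -39.7, 77.5]
eef_rot: [3.139, -0.002, 0.39]
force: [-1.1, 0.0, 8.0]
grip_width: 0.5
gripper_force: 4.2
```

```bash
python3 - <<'E'
from h import *
F=[]
for i in range(5):
    s=cam('side'); q=state(); F.append(np.r_[q['ee_pos'],q['force'],q['wrist_torque']])
print(np.mean(F,0).round(2))
a=cv2.imread('pics/side0.png')
# vertical shift of the near-left case region vs start
g=lambda i:cv2.cvtColor(i,cv2.COLOR_BGR2GRAY).astype(np.float32)
for n,(x0,y0,x1,y1) in {'near':(295,215,330,240),'back':(238,205,270,245)}.items():
    print(n,cv2.phaseCorrelate(g(a)[y0:y1,x0:x1],g(s['bgr'])[y0:y1,x0:x1]))
E
```

```text
[ 6.6892e+02 -3.9660e+01  7.7460e+01 -5.5000e-01 -7.2000e-01  8.8300e+00
 -1.8000e-01  2.1000e-01 -1.0000e-02]
near ((0.3485124937960258, 2.0901107124758287), 0.9024509578280979)
back ((0.6805074760041165, 0.46809265588720805), 0.9007321931421757)
```

The force jumped to 8.8 N and the near corner dropped about 2 px, so the foot is down on the worktop. I'll release.

apply_moves(linear=[[0.4,0.7,-1],[0.4,0.7,-1],[0.4,0.7,-1],[0.4,0.7,-1],[0.4,0.7,-1],[0.4,0.7,-1],[0.4,0.7,-1],[0.4,0.7,-1],[0,0,-10],[-15,0,-25],[-25,0,-20],[-30,0,0]], delta_rot=[[0,0,0],[0,0,0],[0,0,0],[0,0,0],[0,0,0],[0,0,0],[0,0,0],[0,0,0],[0,0,0],[0,0,0],[0,0,0],[0,0,0]], grip=[0,0,0,0,0,0,0,0,0,0,0,0])

```text
time_s: 7.75
ee_pos: [611.6, -70.1, 144.2]
eef_rot: [3.137, -0.008, 0.391]
force: [0.5, -0.4, 0.3]
grip_width: 0.5
gripper_force: 0.0
```

apply_moves(linear=[[-35,0,0],[-35,0,0],[-22,0,0],[0,0,0],[0,0,0]], delta_rot=[[0,0,0],[0,0,0],[0,0,0],[0,0,0],[0,0,0]], grip=[0,0,0,0,0])

```text
time_s: 8.17
ee_pos: [522.3, -105.1, 139.4]
eef_rot: [3.141, -0.001, 0.388]
force: [0.4, 0.7, 0.4]
grip_width: 0.3
gripper_force: 0.0
```

```bash
python3 - <<'E'
from h import *
s=cam('side');q=state();print(q['ee_pos'],q['eef_rot'])
a=cv2.imread('pics/side0.png')
g=lambda i:cv2.cvtColor(i,cv2.COLOR_BGR2GRAY).astype(np.float32)
for n,(x0,y0,x1,y1) in {'near':(295,215,330,240),'back':(238,205,270,245)}.items():
    print(n,cv2.phaseCorrelate(g(a)[y0:y1,x0:x1],g(s['bgr'])[y0:y1,x0:x1]))
e=q['ee_pos'];y=.394;tg=np.array([518,-82]);d=tg-e[:2];print('tool shift to (518,-82):',d@[np.cos(y),np.sin(y)],d@[np.sin(y),-np.cos(y)])
E
```

```text
[ 523.43875967 -104.85887903  139.5643764 ] [ 3.14062555e+00 -1.60111223e-03  3.88979140e-01]
near ((-0.06209401404015935, 0.5066905909204671), 0.9662007257673475)
back ((-0.009387303443865846, 0.08354289577602714), 1.0020929206162692)
tool shift to (518,-82): 3.753133917050891 -23.195310797755607
```

apply_moves(linear=[[0,-11.5,0],[0,-11.5,0],[0,0,30],[0,0,30],[0,0,30],[0,0,20],[0,0,14],[0,0,5],[0,0,4],[0,0,0],[0,0,0]], delta_rot=[[0,0,0],[0,0,0],[0,0,0],[0,0,0],[0,0,0],[0,0,0],[0,0,0],[0,0,0],[0,0,0],[0,0,0],[0,0,0]], grip=[0,0,0,0,0,0,0,0,0,0,0])

```text
time_s: 9.13
ee_pos: [515.1, -83.0, 6.5]
eef_rot: [3.141, -0.001, 0.39]
force: [0.4, 0.3, -0.8]
grip_width: 0.6
gripper_force: 0.0
```

```bash
python3 - <<'E'
from h import *
s=cam('side');t=cam('top');q=state();print(q['ee_pos'],q['eef_rot'],q['force'])
cv2.imwrite('pics/t3.png',t['bgr'])
p=proj(s,[q['ee_pos']])[0];print(p)
b=cv2.resize(s['bgr'][180:270,300:440],None,fx=5,fy=5,interpolation=cv2.INTER_CUBIC)
cv2.circle(b,tuple(int(v) for v in (p-[300,180])*5),3,(0,255,0),-1)
cv2.imwrite('pics/p3.png',b)
E
```

```text
[515.41354941 -83.36412302   6.99465942] [ 3.14022548e+00 -2.05548649e-03  3.90014536e-01] [ 0.5020483  -0.65909697 -0.02302157]
[391.01864808 219.32898431]
```

View pics/p3.png

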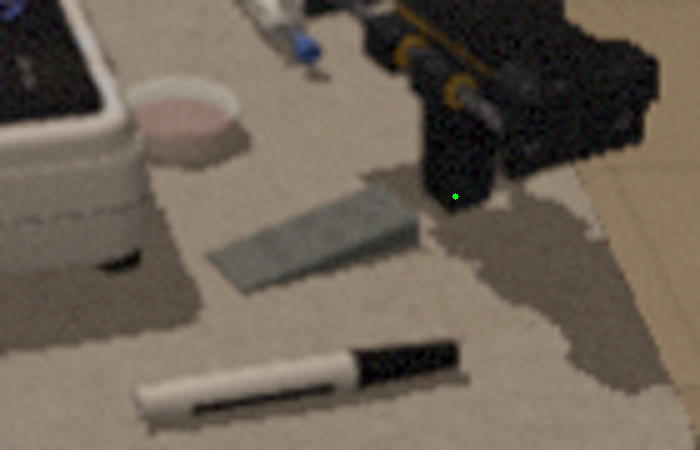

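The side view shows the closed finger standing squarely behind the wedge's back face, at crop (455,195) with the back at (418,230). Now I'll push along a gentle arc.

apply_moves(linear=[[5,0,0],[5,0,0],[4,0,0],[3,0,0],[2,0,0],[2,0,0]], delta_rot=[[0,0,0],[0,0,0],[0,0,0],[0,0,0],[0,0,0],[0,0,0]], grip=[0,0,0,0,0,0])

```text
time_s: 9.73
ee_pos: [533.7, -75.2, 5.7]
eef_rot: [-3.142, 0.0, 0.39]
force: [-0.4, -1.2, -0.9]
grip_width: 0.5
gripper_force: 0.3
```

apply_moves(linear=[[2.2,-0.25,0],[2.2,-0.25,0],[2.2,-0.25,0],[2.2,-0.25,0],[2.2,-0.25,0],[2.2,-0.25,0],[2.2,-0.25,0],[2.2,-0.25,0],[2.2,-0.25,0],[2.2,-0.25,0],[2.2,-0.25,0],[2.2,-0.25,0]], delta_rot=[[0,0,0.01],[0,0,0.01],[0,0,0.01],[0,0,0.01],[0,0,0.01],[0,0,0.01],[0,0,0.01],[0,0,0.01],[0,0,0.01],[0,0,0.01],[0,0,0.01],[0,0,0.01]], grip=[0,0,0,0,0,0,0,0,0,0,0,0])

```text
time_s: 10.73
ee_pos: [557.7, -63.7, 5.7]
eef_rot: [3.142, -0.0, 0.269]
force: [-0.2, -0.3, 0.5]
grip_width: 0.7
gripper_force: 0.1
```

```bash
cat > w.py <<'E'
from h import *
s=cam('side');q=state();e=q['ee_pos'];print(e.round(1),q['eef_rot'].round(3),q['force'].round(2))
x0,y0,x1,y1=285,190,405,260
hs=cv2.cvtColor(s['bgr'],cv2.COLOR_BGR2HSV)
b=cv2.resize(s['bgr'][y0:y1,x0:x1],None,fx=6,fy=6,interpolation=cv2.INTER_CUBIC)
F=np.array([674,-42.])
for p,col in((proj(s,[[674,-42,5]])[0],(0,255,0)),(proj(s,[e])[0],(0,0,255))):
    cv2.circle(b,tuple(int(v) for v in (p+.5-[x0,y0])*6),3,col,-1)
import sys;cv2.imwrite(sys.argv[1],b)
E
python3 w.py pics/p4.png
```

```text
[558.2 -63.7   5.8] [ 3.141e+00 -1.000e-03  2.680e-01] [ 0.25 -0.35 -0.37]
```

View pics/p4.png

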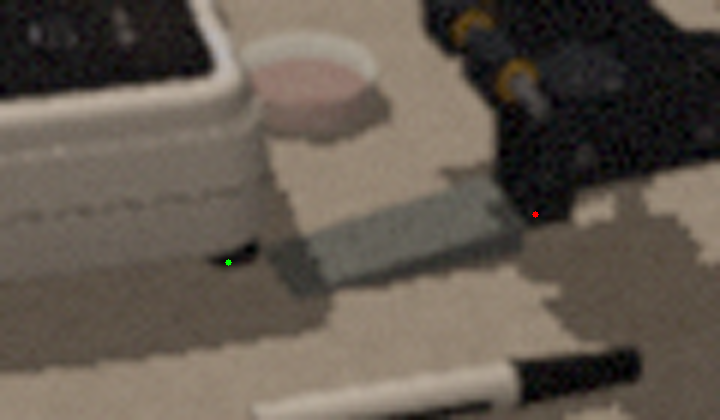

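The picture shows the wedge following squarely. Its thin edge is at crop (275,250)-(303,297), and the worn foot at (232,255) is just ahead. Next I'll work out the wedge's pose.

```bash
python3 - <<'E'
from h import *
s=cam('side');t=cam('top')
X=lambda x,y:[285+x/6-.5,190+y/6-.5]
a=ray(s,[X(273,252),X(303,297)],2);b=ray(s,[X(492,177),X(525,230)],14)
print(a.round(1),b.round(1),a.mean(0),b.mean(0))
d=(a-b).mean(0);print('yaw',np.arctan2(d[1],d[0]),np.linalg.norm(d[:2]))
print('foot visible',ray(s,[X(235,260)],5),'rear foot')
# top view wedge mask
hsv=cv2.cvtColor(t['bgr'],cv2.COLOR_BGR2HSV)
m=((hsv[...,1]<38)&(hsv[...,2]>60)&(hsv[...,2]<140)).astype(np.uint8)*255
k=np.zeros_like(m);k[200:245,303:338]=m[200:245,303:338]
c=max(cv2.findContours(k,cv2.RETR_EXTERNAL,cv2.CHAIN_APPROX_NONE)[0],key=cv2.contourArea).reshape(-1,2)
r=cv2.minAreaRect(ray(t,c,7)[:,:2].astype(np.float32));print(r,cv2.boxPoints(r).round(1).tolist())
E
```

```text
[[657.2 -52.    2. ]
 [648.5 -21.5   2. ]] [[572.6 -78.3  14. ]
 [565.7 -40.5  14. ]] [652.83905672 -36.73560065   2.        ] [569.15739889 -59.39661543  14.        ]
yaw 0.2644575700672916 86.69568298188456
foot visible [[671.71262631 -43.18486765   5.        ]] rear foot
((631.5811157226562, -48.025272369384766), (50.83268737792969, 55.58399963378906), 83.86736297607422) [[601.2000122070312, -70.30000305175781], [656.5, -76.30000305175781], [661.9000244140625, -25.700000762939453], [606.7000122070312, -19.799999237060547]]
```

apply_moves(linear=[[2.4,-0.1,0],[2.4,-0.1,0],[2.4,-0.1,0],[2.4,-0.1,0],[2.4,-0.1,0],[2.4,-0.1,0],[2.4,-0.1,0],[2.4,-0.1,0],[2.4,-0.1,0],[2.4,-0.1,0],[0,0,0]], delta_rot=[[0,0,0.012],[0,0,0.012],[0,0,0.012],[0,0,0.012],[0,0,0.012],[0,0,0.012],[0,0,0.012],[0,0,0.012],[0,0,0.012],[0,0,0.012],[0,0,0]], grip=[0,0,0,0,0,0,0,0,0,0,0])

```text
time_s: 11.8
ee_pos: [581.4, -57.7, 5.9]
eef_rot: [3.141, -0.001, 0.149]
force: [-0.5, 0.2, 0.2]
grip_width: 0.3
gripper_force: 0.0
```

```bash
cat > f.py <<'E'
from h import *
F=[]
for i in range(6):
    s=cam('side'); q=state(); F.append(np.r_[q['ee_pos'],q['force'],q['eef_rot'][2]])
m=np.mean(F,0); y=m[6]; u=np.array([np.cos(y),np.sin(y)]); n=np.array([-u[1],u[0]])
Ft=np.array([673,-42.3])
E=m[:2]+99*u
print(m.round(2),'push',-(m[3:5]@u).round(2),'edge past foot',((E-Ft)@u).round(1),'foot y in wedge',((Ft-E)@n).round(1))
a=cv2.imread('pics/side0.png');g=lambda i:cv2.cvtColor(i,cv2.COLOR_BGR2GRAY).astype(np.float32)
for k,(x0,y0,x1,y1) in {'near':(295,215,325,232),'back':(238,205,270,245)}.items():
    print(k,np.round(cv2.phaseCorrelate(g(a)[y0:y1,x0:x1],g(s['bgr'])[y0:y1,x0:x1])[0],2))
E
python3 f.py
```

```text
[ 5.808e+02 -5.772e+01  5.710e+00  2.700e-01 -5.600e-01  0.000e+00
  1.500e-01] push -0.19 edge past foot 5.5 foot y in wedge 1.5
near [-0.23 -0.25]
back [0.03 0.01]
```

apply_moves(linear=[[1,0,0],[1,0,0],[1,0,0],[1,0,0],[1,0,0],[1,0,0],[1,0,0],[1,0,0],[0,0,0]], delta_rot=[[0,0,0],[0,0,0],[0,0,0],[0,0,0],[0,0,0],[0,0,0],[0,0,0],[0,0,0],[0,0,0]], grip=[0,0,0,0,0,0,0,0,0])

```text
time_s: 12.85
ee_pos: [588.5, -56.5, 5.7]
eef_rot: [-3.142, 0.001, 0.15]
force: [-1.5, 0.2, 0.6]
grip_width: 0.4
gripper_force: 0.7
```

```bash
python3 f.py
```

```text
[ 5.8844e+02 -5.6510e+01  5.6700e+00 -1.3100e+00  1.7000e-01  9.2000e-01
  1.5000e-01] push 1.27 edge past foot 13.3 foot y in wedge 1.4
near [0.12 0.02]
back [-0.08 -0.08]
```

apply_moves(linear=[[0.5,0,0],[0.5,0,0],[0,0,0]], delta_rot=[[0,0,0],[0,0,0],[0,0,0]], grip=[0,0,0])

```text
time_s: 13.4
ee_pos: [589.3, -56.4, 5.6]
eef_rot: [-3.141, 0.001, 0.15]
force: [-3.1, -0.1, 2.6]
grip_width: 0.3
gripper_force: 1.5
```

apply_moves(linear=[[0.5,0,0],[0.5,0,0],[0,0,0]], delta_rot=[[0,0,0],[0,0,0],[0,0,0]], grip=[0,0,0])

```text
time_s: 13.65
ee_pos: [590.2, -56.2, 5.6]
eef_rot: [-3.141, 0.001, 0.15]
force: [-3.0, -1.0, 3.9]
grip_width: 0.8
gripper_force: 2.2
```

```bash
python3 f.py
```

```text
[ 5.9027e+02 -5.6220e+01  5.6300e+00 -4.7700e+00 -3.3000e-01  2.9700e+00
  1.5000e-01] push 4.77 edge past foot 15.1 foot y in wedge 1.4
near [-0.24  0.01]
back [-0.09 -0.15]
```

apply_moves(linear=[[0.5,0,0],[0,0,0],[0,0,0]], delta_rot=[[0,0,0],[0,0,0],[0,0,0]], grip=[0,0,0])

```text
time_s: 14.2
ee_pos: [591.0, -56.1, 5.6]
eef_rot: [-3.142, 0.0, 0.15]
force: [-5.5, -1.3, 3.2]
grip_width: 0.5
gripper_force: 2.4
```

```bash
python3 f.py
```

```text
[ 5.9097e+02 -5.6140e+01  5.6400e+00 -4.7600e+00 -3.0000e-01  3.1300e+00
  1.5000e-01] push 4.75 edge past foot 15.8 foot y in wedge 1.4
near [-0.56 -0.05]
back [-0.03 -0.24]
```

The push is at 4.8 N and flat, so the wedge is snug and the reader is level. I'll retreat and go back to the press spot.

apply_moves(linear=[[-3,0,0],[-12,0,0],[-15,0,0],[0,0,-35],[0,0,-35],[0,0,-30],[0,0,-25],[0,0,0]], delta_rot=[[0,0,0],[0,0,0],[0,0,0],[0,0,0],[0,0,0],[0,0,0],[0,0,0],[0,0,0]], grip=[0,0,0,0,0,0,0,0])

```text
time_s: 15.17
ee_pos: [567.5, -61.3, 138.0]
eef_rot: [3.138, -0.015, 0.15]
force: [1.6, -0.9, 1.0]
grip_width: 0.4
gripper_force: 0.0
```

```bash
python3 f.py; python3 - <<'E'
from h import *
s=cam('side');b=cv2.resize(s['bgr'][165:255,235:385],None,fx=5,fy=5,interpolation=cv2.INTER_CUBIC);cv2.imwrite('pics/p5.png',b)
E
```

```text
[ 5.6225e+02 -6.0600e+01  1.3102e+02 -1.0000e-02 -7.0000e-02 -3.0000e-02
  1.5000e-01] push 0.02 edge past foot -13.2 foot y in wedge 1.6
near [-0.26  0.24]
back [-0.06 -0.14]
```

View pics/p5.png

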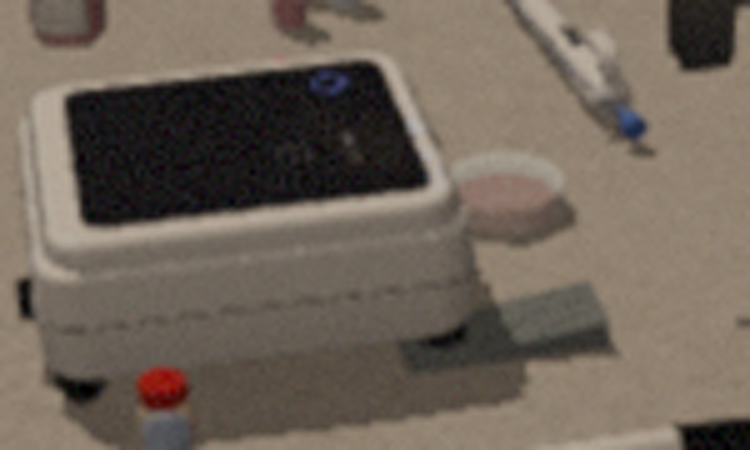

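The picture shows the wedge under the worn foot at crop (445,340), the reader level, and the dish, vial and marker undisturbed. Now the second press.

apply_moves(linear=[[30,0,0],[30,0,0],[30,0,0],[21,0,0],[0,0,20],[0,0,15],[0,0,0],[0,0,0],[0,0,6],[0,0,4],[0,0,2],[0,0,0]], delta_rot=[[0,0,0],[0,0,0],[0,0,0],[0,0,0],[0,0,0],[0,0,0],[0,0,0],[0,0,0],[0,0,0],[0,0,0],[0,0,0],[0,0,0]], grip=[0,0,0,0,0,0,0,0,0,0,0,0])

```text
time_s: 16.52
ee_pos: [670.9, -44.1, 83.6]
eef_rot: [-3.142, 0.0, 0.15]
force: [-0.3, -0.5, -0.3]
grip_width: 0.2
gripper_force: 0.0
```

apply_moves(linear=[[0,0,1],[0,0,0.5],[0,0,0]], delta_rot=[[0,0,0],[0,0,0],[0,0,0]], grip=[0,0,0])

```text
time_s: 16.77
ee_pos: [671.3, -44.1, 82.5]
eef_rot: [3.141, -0.0, 0.15]
force: [0.3, 0.7, 0.1]
grip_width: 0.8
gripper_force: 0.0
```

apply_moves(linear=[[0,0,0.5],[0,0,0.5],[0,0,0]], delta_rot=[[0,0,0],[0,0,0],[0,0,0]], grip=[0,0,0])

```text
time_s: 17.02
ee_pos: [671.4, -44.0, 82.0]
eef_rot: [3.141, -0.0, 0.15]
force: [-2.3, 1.1, 4.3]
grip_width: 0.5
gripper_force: 2.1
```

apply_moves(linear=[[0,0,0.5],[0,0,0.5],[0,0,0]], delta_rot=[[0,0,0],[0,0,0],[0,0,0]], grip=[0,0,0])

```text
time_s: 17.27
ee_pos: [671.4, -43.9, 81.8]
eef_rot: [-3.142, -0.0, 0.15]
force: [-3.3, 1.2, 8.6]
grip_width: 0.5
gripper_force: 4.3
```

```bash
python3 f.py
```

```text
[ 6.7137e+02 -4.3960e+01  8.1820e+01 -3.8500e+00  7.5000e-01  8.7100e+00
  1.5000e-01] push 3.7 edge past foot 97.1 foot y in wedge 1.4
near [-0.03  0.01]
back [-0.07 -0.01]
```

The corner takes 8.7 N and does not dip. I'll release and retreat.

apply_moves(linear=[[0,0,-1],[0,0,-2],[0,0,-10],[0,0,-30],[0,0,-30],[-20,0,-10],[0,0,0],[0,0,0],[0,0,0],[0,0,0]], delta_rot=[[0,0,0],[0,0,0],[0,0,0],[0,0,0],[0,0,0],[0,0,0],[0,0,0],[0,0,0],[0,0,0],[0,0,0]], grip=[0,0,0,0,0,0,0,0,0,0])

```text
time_s: 18.4
ee_pos: [650.8, -46.9, 161.5]
eef_rot: [-3.141, 0.002, 0.15]
force: [0.1, 0.0, -0.3]
grip_width: 0.6
gripper_force: 0.0
```

```bash
python3 f.py; python3 - <<'E'
from h import *
s=cam('side');a=cv2.imread('pics/p5.png');b=cv2.resize(s['bgr'][165:255,235:385],None,fx=5,fy=5,interpolation=cv2.INTER_CUBIC)
g=lambda i:cv2.cvtColor(i,cv2.COLOR_BGR2GRAY).astype(np.float32)[280:370,400:620]
print('wedge shift px',np.array(cv2.phaseCorrelate(g(a),g(b))[0])/5)
E
```

```text
[ 6.5103e+02 -4.6900e+01  1.6178e+02  2.1000e-01  4.0000e-02 -1.9000e-01
  1.5000e-01] push -0.21 edge past foot 76.6 foot y in wedge 1.3
near [-0.45 -0.01]
back [-0.03 -0.13]
wedge shift px [0.11479347 0.01665819]
```

```bash
python3 -c "
from cell import order;print(order.hand_in())"
```

```text
the job is handed in; nothing more can be done
None
```

I handed the job in, with no verdict returned: the worn corner dipped on the first press, the wedge went snug under its foot at about 4.8 N, and a second press of 8.7 N gave no dip.

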